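# Walk the sticky sample-tray cover shut and latch it

### The arm

A 7-joint arm with a two-finger parallel gripper is mounted at the origin on the work surface. World frame = base frame: x ahead of the robot, y to its left, z up, the work surface at z = 0. Lengths are in mm, angles in rad, forces in N, time in s.
With the tool pointing down it reaches from about 400 to 875 mm from the base axis. Payload 4.4 kg.
Tool frame: the origin (TCP) lies at the very end of the fingers, on their centre line; the grasp point (between the pads) lies 19 mm behind it; z points along the fingers, x is the direction in which the jaws open and shut, and the axes are right-handed (so a half turn about z gives the same grasp; the last joint's range is limited). The gripper opens to 85 mm and grips with 20 to 120 N. Pads are 22 mm wide; open, the fingers measure 114 mm over their backs; the gripper's body (76 mm by 85 mm) begins 54 mm behind the grasp point. The pads swing forward as they close: fully open they stand 13 mm farther back than shut.
Start: joints at [1.219, 0.628, 0.038, 1.517, -0.027, 0.996, -0.02], TCP at [183.279, -623.64, 231.313] pointing down, gripper open.
Joint ranges: [-3.06, 3.06], [-0.37, 2.12], [-1.25, 1.32], [0.18, 2.47], [-1.1, 4.24], [0.23, 1.98], [-2.94, 2.94]. Speed limits (rad/s): [2.57, 2.57, 3.14, 3.14, 3.14, 3.14, 3.14].

### API

Orientations are given as [roll, pitch, yaw] about the fixed x, y, z axes, in that order (R = Rz(yaw) Ry(pitch) Rx(roll)).
In Python, from cell import * gives the robot as it stands. The module is installed in compiled form; this text tells all that it offers.
- The arm moves only by the tool play_rows, never from a script. Its argument "targets" is a list of rows, each an object with "slide": the shift along the tool's x, y, z in mm, a list of three; "turn": the turn, a rotation vector about the tool's x, y, z in degrees, a list of three; "hand": the finger opening in mm, from 0 to 85.4. A call has 1 to 5 rows; each row shifts and turns the commanded pose from where the row before left it, along the tool's axes as they then stand; what a row does not reach is not made up. A row lasts 1/8 s, in which the tool goes at most 62.5 mm and 10.7 degrees, less where a joint would pass 70% of its speed; a pose out of reach is approached as far as the arm can. A call is refused whole if a number of a shift passes 62.5 or a number of a turn 10.7, either way. A call with a gripper value outside its range is refused whole. The fingers move at their own pace and stop on an object; the grip force is fixed at half the most. Time passes only in rows, so rows that do not move let the fingers close. It gives the time, the measured TCP pose, the force and the opening at its end, in the units of the state.
- read_state(): the state, without advancing time (a new reading comes with each control period).
- get_image(name): name is "scene" or "top" or "wrist"; returns (picture, depth): 384x512x3 uint8, blue, green, red; 384x512 float32, mm along the optical axis (not along the pixel's ray), 0 where there is no reading.
- calibration(name): a dict with "K" (3x3 intrinsics, pixels), "R" (3x3) and "t" (3): a world point X has camera coordinates R X + t. Camera axes: x right, y down, z forward; pixel columns grow to the right and rows downward; lengths in mm; the calibration is good to about 2 mm. A picture is of the moment at which its call begins: read the wrist's pose just before it. calibration takes no time and is no camera call; for the wrist camera it gives the pose at the moment of the call.
- finish_job(): hands the job in, once; it reports no verdict.
The state is a dict: "clock": time; "qpos": joint angles; "qd": joint speeds; "tau": joint torques, N m; "eef_pos": TCP position; "tool_rot": TCP orientation; "force": force on the tool from outside, world axes, zero at the start; "torque": the same for the moment, N m; "width": finger opening in mm.
Only numpy, scipy, OpenCV 4.12 (cv2) and the standard library are available. Lean on these libraries where they do the work, as an engineer would, in place of code of your own. Each camera call takes 0.05 s, during which the arm holds its last target.

### The job

Close the dark sliding cover of the white sample tray: it binds in its sticky tracks when it goes crooked, so push its two lugs by turns, gently and without slamming, until both ends are fully home against the stop hidden under the far rim. Then swing the steel latch on the left wall across behind the left lug, and let go. Leave the other things on the bench as they are.

Things in the scene. Friction and masses are not known exactly. Their poses are not given: they have to be found in the camera images.
- sampler: White sample-tray housing, fixed on the bench, 280 (x) x 380 (y) x 86 mm high. Origin: centre of its underside; x points away from its front, y to its left. Side walls: inner faces at y +-155, outer +-190, top z 86 mm; lips reach in from them over the cover's ends, to y +-143. The far wall's rim (from x 106, top z 88 mm) hides a stop bar that ends the cover's travel.
- hood (a point): Centre of the top of the fixed white hood (x -140 to 0, y +-75 mm of the housing, top z 93). From it a fixed centre bar of the same height runs on to the far wall (x 0 to 140, y +-20 mm). They cover the middle of the sliding cover, so that it can be pushed only near its ends. The point is at x -70, y 0 mm of the housing.
- cover: Dark flat sliding cover, 130 (x) x 304 (y) x 8 mm, about 0.5 kg; origin: centre of its underside, axes like the housing's. It slides towards the housing's +x, its top at z 78 mm; home, against the hidden stop bar, its origin is at x 50 to 58 mm of the housing. It starts 30 to 65 mm short, perhaps crooked. Sliding an end takes 2 to 5 N, up to 9 N to break it loose; over 25 N is forcing it, over 0.3 m/s slamming.
- cover_mid (a point): Centre of the cover's underside, again. The cover has 3 mm of play at each end: pushed at one end alone it turns, its other end hardly moving, and at 2.8 degrees of crookedness (one lug 12 to 13 mm ahead of the other) it wedges between the side walls and will not move, however hard it is pushed there, until the other end is pushed.
- lug_left (a point): Centre of the cover's left (+y) lug, an upright aluminium plate 10 (x) x 30 (y) x 35 mm high, from z 78 to 113 mm of the housing; at x -10, y 118, z 25.5 mm in the cover's frame. Push on its near (-x) face, 5 mm before this point. Cover home: it is somewhere at x 40 to 48 mm of the housing, to be felt, as the stop bar's setting differs.
- lug_right (a point): Centre of the cover's right (-y) lug, alike, at x -10, y -118, z 25.5 mm in the cover's frame.
- latch (a joint): Angle (rad) of the steel turn latch on top of the left wall. At 0 its 60 mm arm points to the housing's front (-x); it turns anticlockwise seen from above, inwards, up to 1.57, where it points to -y close behind the left lug of the closed cover (2 to 10 mm clear). Starts at 0 to 0.25, stays where left, moves with about 1.6 N at the pin. Latched beyond 1.3.
- latch_pivot (a point): The latch's vertical hinge axis, on top of the left wall, at x 28, y 172, z 87 mm of the housing; fixed.
- latch_pin (a point): Middle of the latch's upright steel pin, 10 mm thick, from z 97 to 129 mm of the housing, 50 mm from the hinge axis along the arm. The arm is 10 mm wide, its top at z 97 mm.

How it is judged:
By the outcome, as a careful person would: the job done as asked, in the order asked, and still so for the second after the job is handed in, with the robot touching nothing.
It also fails if it takes over 72 s, if anything falls off the work surface, if the arm or the gripper's body presses on something with over 40 N, if the wrist force passes 120 N, or if a joint passes its speed limit or range.

## Working session

There is one attempt and no reset: what is moved stays moved. The work goes in short steps, Python scripts to look and compute and a tool call to move; the robot and the scene stay as the last step left them, time stands still between calls to the robot, and variables do not carry over. Pictures are saved under pics/ and viewed, and the job is handed in when it is done.

Besides the shell and the picture viewer there is one more tool, called after "Call:" as name(argument=value, ...), one argument or row to a line, values as JSON. play_rows: Moves the arm, as the interface text tells. Its arguments: {"type":"object","properties":{"targets":{"type":"array"}},"required":["targets"]}

```bash
mkdir -p pics; python3 - <<'E'
from cell import *
import cv2,numpy as np
s=read_state();print(s)
for n in ["scene","top"]:
    p,d=get_image(n);cv2.imwrite(f"pics/{n}0.png",p);np.save(f"pics/{n}0.npy",d)
    c=calibration(n);print(n,c)
E
```

```text
{'clock': 0.0, 'qpos': array([ 1.21923287,  0.62935949,  0.03843871,  1.51837416, -0.02700272,
        0.99630732, -0.01996544]), 'qd': array([ 0.00107281,  0.00169749,  0.00044496,  0.00043758, -0.00080924,
       -0.00048852,  0.00028975]), 'tau': array([-4.42141300e-04, -5.63404226e+01,  1.22624215e+00, -1.93441969e+01,
        1.11045488e-02,  1.06328301e-02, -2.26160603e-05]), 'eef_pos': array([ 183.07999044, -623.02380547,  230.37840686]), 'tool_rot': array([ 3.14157049e+00,  1.93028867e-03, -1.28499733e+00]), 'force': array([-0.23641979,  1.1381529 ,  0.16105085]), 'torque': array([-0.02459319, -0.05294495,  0.00774225]), 'width': 85.24047901563127}
scene {'K': array([[379.00213434,   0.        , 251.32114675],
       [  0.        , 379.00213434, 189.15518347],
       [  0.        ,   0.        ,   1.        ]]), 'R': array([[ 0.8614054 ,  0.50786513,  0.00733063],
       [ 0.39432582, -0.65959179, -0.63987953],
       [-0.32013728,  0.55408635, -0.76844027]]), 't': array([-485.17081674, -111.53865812,  872.83041682])}
top {'K': array([[359.00293216,   0.        , 258.90934772],
       [  0.        , 359.00293216, 192.59928178],
       [  0.        ,   0.        ,   1.        ]]), 'R': array([[ 0.0056599 , -0.99995437, -0.0076961 ],
       [-0.98698266, -0.00434913, -0.16076791],
       [ 0.1607271 ,  0.00850585, -0.98696223]]), 't': array([ 66.19763995, 573.51168742, 646.1798991 ])}
```

View pics/scene0.png

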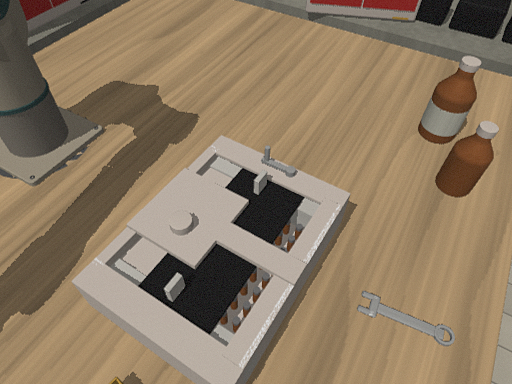

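View pics/top0.png

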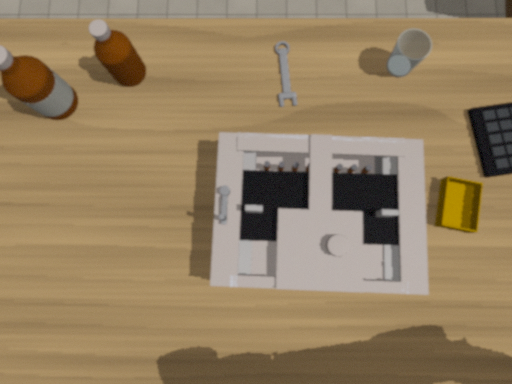

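```bash
cat > h.py <<'E'
from cell import *
import cv2,numpy as np
def cloud(d,c):
    v,u=np.mgrid[0:d.shape[0],0:d.shape[1]]
    K=c["K"];X=np.stack([(u-K[0,2])/K[0,0]*d,(v-K[1,2])/K[1,1]*d,d],-1)
    W=(X-c["t"])@c["R"]; W[d<=0]=np.nan
    return W
def ray(u,v,z,c):
    K=c["K"];r=np.array([(u-K[0,2])/K[0,0],(v-K[1,2])/K[1,1],1.])@c["R"]
    o=-c["t"]@c["R"];return o+r*(z-o[2])/r[2]
E
python3 - <<'E'
from h import *
for n in ["top","scene"]:
    d=np.load(f"pics/{n}0.npy");c=calibration(n);W=cloud(d,c);p=cv2.imread(f"pics/{n}0.png")
    z=W[...,2]
    print(n,"bench",np.nanmedian(z[np.abs(z)<15]))
    m=((z>80)&(z<98)&(W[...,0]>300)&(W[...,0]<800)&(np.abs(W[...,1])<400)).astype(np.uint8)
    k,l,st,_=cv2.connectedComponentsWithStats(m);i=1+np.argmax(st[1:,4]);mm=l==i
    P=W[mm];
    r=cv2.minAreaRect(P[:,:2].astype(np.float32));print(r,cv2.boxPoints(r).round(1).tolist(),np.median(P[:,2]))
    # image edges -> rays
    h=cv2.convexHull(np.argwhere(mm)[:,::-1].astype(np.int32));a=cv2.minAreaRect(np.array([ray(u,v,86,c)[:2] for u,v in h[:,0]],np.float32));print("rays",a)
cv2.imwrite("pics/crop.png",cv2.resize(cv2.imread("pics/top0.png")[120:300,200:440],None,fx=3.2,fy=3.2,interpolation=cv2.INTER_CUBIC))
cv2.imwrite("pics/crops.png",cv2.resize(cv2.imread("pics/scene0.png")[130:330,130:360],None,fx=3,fy=3,interpolation=cv2.INTER_CUBIC))
E
```

```text
top bench -0.17935032296788178
((536.0289306640625, -40.11961364746094), (380.9200439453125, 280.90350341796875), 88.07820129394531) [[389.29998779296875, -225.8000030517578], [670.0, -235.1999969482422], [682.7999877929688, 145.5], [402.0, 154.89999389648438]] 87.77564396066663
rays ((536.6000366210938, -39.74327087402344), (379.8145751953125, 282.93792724609375), 88.08182525634766)
scene bench -0.5870755788699922
((533.939453125, -40.58137512207031), (381.3175048828125, 280.81488037109375), 87.99279022216797) [[386.8999938964844, -226.1999969482422], [667.5999755859375, -236.0], [680.9000244140625, 145.0], [400.29998779296875, 154.89999389648438]] 87.14423094282088
rays ((532.239501953125, -40.789825439453125), (382.20489501953125, 285.572265625), 88.00325012207031)
```

View pics/crop.png

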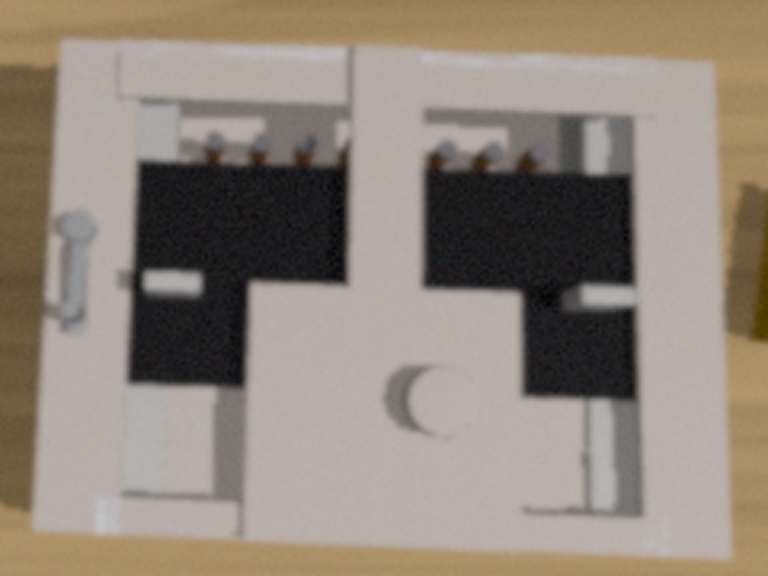

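View pics/crops.png

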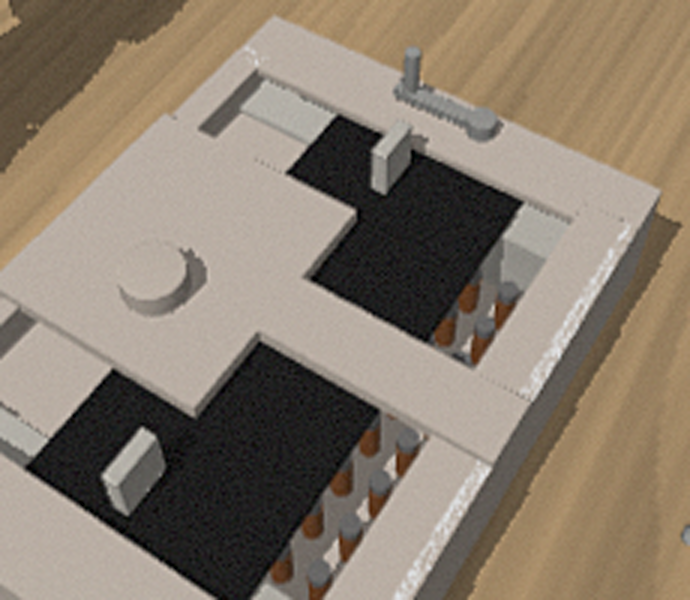

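```bash
cat >> h.py <<'E'
C=np.array([535.2,-40.3,0]);YAW=-0.0337
Rh=np.array([[np.cos(YAW),-np.sin(YAW),0],[np.sin(YAW),np.cos(YAW),0],[0,0,1.]])
def toH(P): return (np.asarray(P)-C)@Rh
def toW(p): return Rh@np.asarray(p,float)+C
def objs(n,tag):
    d=np.load(f"pics/{n}{tag}.npy");c=calibration(n);H=toH(cloud(d,c));x,y,z=H[...,0],H[...,1],H[...,2]
    for nm,s in [("left",1),("right",-1)]:
        m=(z>100)&(z<120)&(abs(s*y-118)<22)&(x>-80)&(x<70);Q=H[m]
        if len(Q)>5:print(n,nm,len(Q),"x",np.percentile(Q[:,0],[2,50,98]).round(1),"y",np.percentile(Q[:,1],[2,50,98]).round(1),"z",np.percentile(Q[:,2],[2,98]).round(1))
    m=(z>104)&(z<135)&(abs(y-165)<40)&(abs(x)<60)&(y>145);Q=H[m]
    if len(Q):print("pin",len(Q),Q.mean(0).round(1),Q.min(0).round(1),Q.max(0).round(1))
    m=(z>90.5)&(z<99)&(y>142)&(abs(x)<60);Q=H[m]
    if len(Q):print("arm",len(Q),Q.mean(0).round(1),Q.min(0).round(1),Q.max(0).round(1))
    m=(z>98)&(abs(y)<60)&(x<20)&(x>-130);Q=H[m]
    if len(Q):print("knob",len(Q),Q.min(0).round(1),Q.max(0).round(1))
    p=cv2.imread(f"pics/{n}{tag}.png").max(2)
    m=(p<60)&(abs(z-78)<8)
    for nm,a,b in [("L",85,100),("R",-100,-85),("Lo",136,141),("Ro",-141,-136)]:
        Q=H[m&(y>a)&(y<b)]
        if len(Q):print("cover",nm,Q[:,0].min().round(1),Q[:,0].max().round(1))
E
python3 - <<'E'
from h import *
objs("top",0);objs("scene",0)
E
```

```text
top left 110 x [-7.7 -3.6  1.7] y [104.9 117.3 132.8] z [101.1 114.7]
top right 130 x [-6.2 -1.8  3.6] y [-131.1 -115.2 -101.8] z [100.9 114.3]
pin 37 [-22.4 171.1 124.5] [-26.4 167.1 105. ] [-17.8 176.8 131.3]
arm 190 [  5.3 171.7  96.9] [-30.8 163.4  90.6] [ 37.6 179.8  99. ]
knob 397 [-78.7 -46.2  98.8] [-42.8  -9.2 113.7]
cover L -55.3 72.0
cover R -53.4 73.6
cover Lo -55.0 68.6
cover Ro -54.9 71.9
scene left 125 x [-8.4 -1.9  1.3] y [102.4 113.5 131.1] z [101.  113.7]
scene right 219 x [-7.  -0.3  2.6] y [-133.2 -119.9 -104.6] z [100.6 114.1]
pin 61 [-21.5 168.1 119.5] [-27.6 164.6 104.4] [-17.6 174.  129.8]
arm 209 [  5.7 168.8  95.8] [-32.3 161.4  90.5] [ 36.2 180.4  98.9]
knob 450 [-80.6 -48.2  98.2] [-43.7 -11.4 112.9]
cover L -58.5 71.3
cover R -57.9 72.2
cover Lo -57.9 71.2
cover Ro -57.1 72.2
```

Call:
play_rows(
  targets=[
    {"slide": [0, 0, 0], "turn": [0, 0, 9.15], "hand": 0},
    {"slide": [0, 0, 0], "turn": [0, 0, 9.15], "hand": 0},
    {"slide": [0, 0, 0], "turn": [0, 0, 0], "hand": 0},
  ],
)

```text
clock: 0.48
eef_pos: [183.3, -623.3, 230.8]
tool_rot: [3.141, 0.001, -1.603]
force: [0.6, 0.9, -0.0]
width: 32.1
```

```bash
cat >> h.py <<'E'
def st(target=None):
    s=read_state();p=toH(s["eef_pos"])
    print("t",round(s["clock"],2),"H",p.round(1),"rpy",s["tool_rot"].round(3),"yawH deg",np.degrees(s["tool_rot"][2]-YAW).round(1),"F_H",(s["force"]@Rh).round(1),"w",round(s["width"],1))
    if target is not None:
        D=Rh@(np.array(target,float)-p)
        from scipy.spatial.transform import Rotation as R
        print("slide",(R.from_euler("xyz",s["tool_rot"]).inv().apply(D)).round(1))
E
python3 -c "
from h import *
st([-35,-118,200])"
```

```text
t 0.47 H [-332.  -594.5  230.8] rpy [ 3.141e+00  1.000e-03 -1.603e+00] yawH deg -89.9 F_H [ 0.6  0.9 -0. ] w 32.1
slide [-475.9 -298.    31. ]
```

Call:
play_rows(
  targets=[
    {"slide": [-25, -15, 0], "turn": [0, 0, 0], "hand": 0},
    {"slide": [-45, -28, 0], "turn": [0, 0, 0], "hand": 0},
    {"slide": [-48, -30, 0], "turn": [0, 0, 0], "hand": 0},
    {"slide": [-48, -30, 0], "turn": [0, 0, 0], "hand": 0},
    {"slide": [-48, -30, 0], "turn": [0, 0, 0], "hand": 0},
  ],
)

```text
clock: 1.1
eef_pos: [324.3, -412.6, 231.3]
tool_rot: [-3.141, -0.0, -1.601]
force: [1.1, -0.5, -0.3]
width: 0.2
```

Call:
play_rows(
  targets=[
    {"slide": [-48, -30, 0], "turn": [0, 0, 0], "hand": 0},
    {"slide": [-48, -30, 0], "turn": [0, 0, 0], "hand": 0},
    {"slide": [-48, -30, 0], "turn": [0, 0, 0], "hand": 0},
    {"slide": [-48, -30, 0], "turn": [0, 0, 0], "hand": 0},
    {"slide": [-48, -30, 0], "turn": [0, 0, 0], "hand": 0},
  ],
)

```text
clock: 1.72
eef_pos: [482.3, -177.8, 231.4]
tool_rot: [-3.141, -0.0, -1.601]
force: [1.1, -0.2, -0.0]
width: -0.2
```

```bash
python3 -c "
from h import *
st([-35,-118,100])"
```

```text
t 1.73 H [ -48.3 -139.2  231.4] rpy [-3.141 -0.    -1.601] yawH deg -89.8 F_H [ 1.1 -0.1 -0. ] w -0.2
slide [-21.2 -13.3 131.4]
```

Call:
play_rows(
  targets=[
    {"slide": [0, 0, 40], "turn": [0, 0, 0], "hand": 0},
    {"slide": [0, 0, 40], "turn": [0, 0, 0], "hand": 0},
    {"slide": [0, 0, 0], "turn": [0, 0, 0], "hand": 0},
  ],
)

```text
clock: 2.1
eef_pos: [479.3, -178.4, 149.2]
tool_rot: [3.136, 0.002, -1.602]
force: [0.2, 0.0, 1.3]
width: 0.1
```

```bash
python3 - <<'E'
from h import *
st([-35,-118,92])
p,d=get_image("wrist");cv2.imwrite("pics/w1.png",p);np.save("pics/w1.npy",d)
p,d=get_image("scene");cv2.imwrite("pics/scene1.png",p);np.save("pics/scene1.npy",d)
E
```

```text
t 2.1 H [ -51.3 -139.9  149.2] rpy [ 3.136e+00  2.000e-03 -1.602e+00] yawH deg -89.8 F_H [0.2 0.  1.3] w 0.1
slide [-21.8 -16.7  57.1]
```

View pics/w1.png

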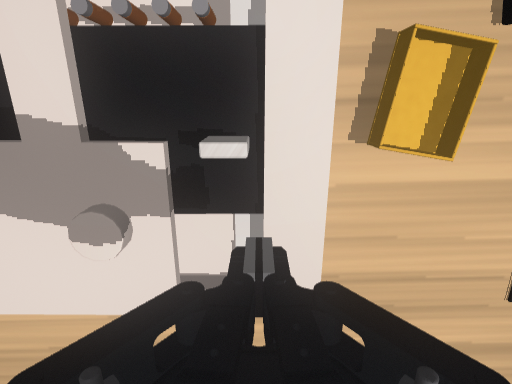

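View pics/scene1.png

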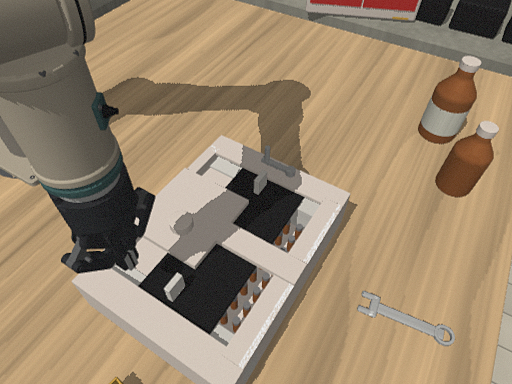

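Call:
play_rows(
  targets=[
    {"slide": [-22, -16, 0], "turn": [0, 0, 0], "hand": 0},
    {"slide": [0, 0, 35], "turn": [0, 0, 0], "hand": 0},
    {"slide": [0, 0, 22], "turn": [0, 0, 0], "hand": 0},
    {"slide": [0, 0, 0], "turn": [0, 0, 0], "hand": 0},
  ],
)

```text
clock: 2.7
eef_pos: [498.3, -158.2, 94.8]
tool_rot: [-3.142, 0.0, -1.604]
force: [-0.5, -0.4, 1.1]
width: 0.0
```

```bash
python3 - <<'E'
from h import *
st([-35,-118,92])
E
```

```text
t 2.7 H [ -32.9 -119.1   94.8] rpy [-3.142  0.    -1.604] yawH deg -90.0 F_H [-0.5 -0.4  1.1] w 0.0
slide [-1.1  2.1  2.8]
```

Now creep to contact.

Call:
play_rows(
  targets=[
    {"slide": [0, -4, 2], "turn": [0, 0, 0], "hand": 0},
    {"slide": [0, -4, 0], "turn": [0, 0, 0], "hand": 0},
    {"slide": [0, -3, 0], "turn": [0, 0, 0], "hand": 0},
    {"slide": [0, -2, 0], "turn": [0, 0, 0], "hand": 0},
  ],
)

```text
clock: 3.2
eef_pos: [511.6, -158.5, 92.7]
tool_rot: [-3.141, -0.0, -1.604]
force: [-0.3, 0.6, -0.7]
width: -0.2
```

Call:
play_rows(
  targets=[
    {"slide": [0, -2, 0], "turn": [0, 0, 0], "hand": 0},
    {"slide": [0, -2, 0], "turn": [0, 0, 0], "hand": 0},
  ],
)

```text
clock: 3.45
eef_pos: [513.7, -158.4, 92.2]
tool_rot: [3.139, 0.0, -1.605]
force: [-4.5, -0.2, 3.2]
width: -0.1
```

Call:
play_rows(
  targets=[
    {"slide": [0, -2, 0], "turn": [0, 0, 0], "hand": 0},
    {"slide": [0, -2, 0], "turn": [0, 0, 0], "hand": 0},
  ],
)

```text
clock: 3.7
eef_pos: [518.8, -158.7, 92.1]
tool_rot: [3.141, 0.0, -1.605]
force: [-1.4, 0.2, -1.5]
width: 0.4
```

```bash
python3 - <<'E'
from h import *
st()
p,d=get_image("top");cv2.imwrite("pics/top2.png",p);np.save("pics/top2.npy",d)
p,d=get_image("scene");cv2.imwrite("pics/scene2.png",p);np.save("pics/scene2.npy",d)
objs("top",2);objs("scene",2)
cv2.imwrite("pics/c2.png",cv2.resize(cv2.imread("pics/scene2.png")[130:330,100:360],None,fx=3,fy=3,interpolation=cv2.INTER_CUBIC))
E
```

```text
t 3.7 H [ -12.4 -118.9   92.1] rpy [ 3.141  0.    -1.605] yawH deg -90.0 F_H [-1.4  0.1 -1.5] w 0.4
top left 102 x [-7.3 -3.1  1.9] y [105.  118.9 132.8] z [109.1 114.2]
top right 14 x [-22.9 -20.5   8.4] y [-113.3 -111.3 -102.5] z [104.3 117.2]
pin 36 [-22.2 171.1 124.4] [-26.4 167.1 104.1] [-17.9 176.7 130.9]
arm 191 [  5.6 171.7  96.8] [-30.8 163.7  90.6] [ 37.2 181.6  99. ]
knob 459 [-78.7 -60.   99.3] [ -0.5  -9.1 481.9]
cover L -54.9 72.5
cover R -48.0 77.6
cover Lo -55.0 68.9
cover Ro -47.8 77.5
scene left 123 x [-7.7 -1.   2.5] y [101.9 114.7 131.1] z [100.9 113.7]
scene right 316 x [-11.3   2.8   8.8] y [-133.2 -121.8 -104.4] z [100.7 118.8]
pin 62 [-21.3 167.8 119.6] [-27.7 164.4 105.1] [-17.6 175.1 129.8]
arm 222 [  6.2 168.5  95.7] [-32.3 161.7  90.6] [ 36.  179.8  99. ]
knob 98 [-74.1 -60.   98.3] [ -0.  -11.  184.7]
cover L -57.4 72.6
cover R -27.1 77.9
cover Lo -58.0 71.5
cover Ro -32.5 78.9
```

View pics/c2.png

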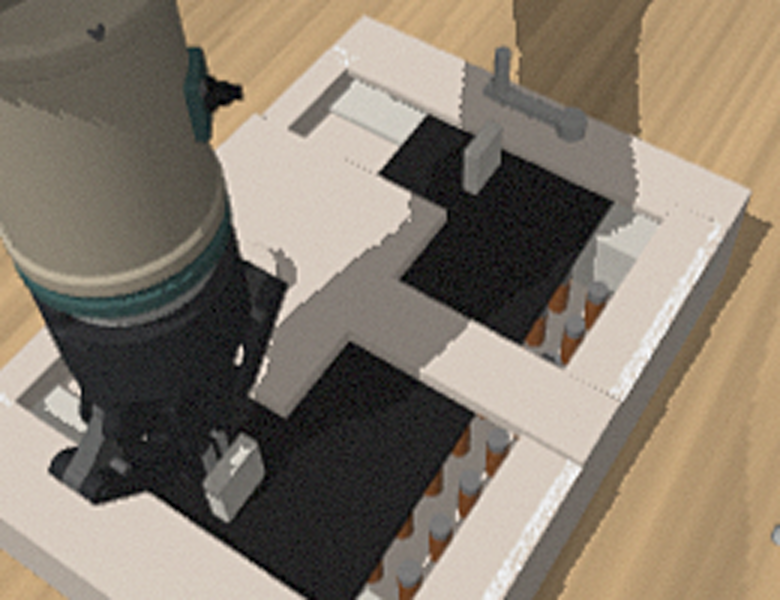

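Call:
play_rows(
  targets=[
    {"slide": [0, 10, 0], "turn": [0, 0, 0], "hand": 0},
    {"slide": [0, 0, -30], "turn": [0, 0, 0], "hand": 0},
    {"slide": [-40, 0, 0], "turn": [0, 0, 0], "hand": 0},
    {"slide": [-60, 0, 0], "turn": [0, 0, 0], "hand": 0},
    {"slide": [-60, 0, 0], "turn": [0, 0, 0], "hand": 0},
  ],
)

```text
clock: 4.42
eef_pos: [515.0, 3.0, 122.8]
tool_rot: [-3.139, 0.0, -1.606]
force: [1.7, 0.3, -0.4]
width: 0.4
```

Call:
play_rows(
  targets=[
    {"slide": [-60, 0, 0], "turn": [0, 0, 0], "hand": 0},
    {"slide": [-16, 4, 0], "turn": [0, 0, 0], "hand": 0},
    {"slide": [0, 0, 0], "turn": [0, 0, 0], "hand": 0},
  ],
)

```text
clock: 4.8
eef_pos: [512.7, 78.7, 122.4]
tool_rot: [-3.141, 0.0, -1.602]
force: [0.5, -0.1, 0.3]
width: -0.2
```

```bash
python3 - <<'E'
from h import *
st([-24,118,92])
E
```

```text
t 4.8 H [-26.5 118.1 122.4] rpy [-3.141  0.    -1.602] yawH deg -89.8 F_H [ 0.5 -0.1  0.3] w -0.2
slide [ 0.1 -2.5 30.4]
```

Call:
play_rows(
  targets=[
    {"slide": [0, 0, 30], "turn": [0, 0, 0], "hand": 0},
    {"slide": [0, 0, 0], "turn": [0, 0, 0], "hand": 0},
    {"slide": [0, -3, 0], "turn": [0, 0, 0], "hand": 0},
    {"slide": [0, -2, 0], "turn": [0, 0, 0], "hand": 0},
  ],
)

```text
clock: 5.3
eef_pos: [519.2, 76.8, 93.3]
tool_rot: [-3.14, 0.0, -1.606]
force: [0.3, -0.2, 0.3]
width: -0.1
```

Call:
play_rows(
  targets=[
    {"slide": [0, -2, 0], "turn": [0, 0, 0], "hand": 0},
    {"slide": [0, -2, 0], "turn": [0, 0, 0], "hand": 0},
  ],
)

```text
clock: 5.55
eef_pos: [521.0, 77.3, 92.5]
tool_rot: [3.139, -0.0, -1.604]
force: [-4.8, 0.9, 3.8]
width: -0.1
```

Call:
play_rows(
  targets=[
    {"slide": [0, -2, 0], "turn": [0, 0, 0], "hand": 0},
    {"slide": [0, -2, 0], "turn": [0, 0, 0], "hand": 0},
  ],
)

```text
clock: 5.8
eef_pos: [525.0, 77.5, 92.2]
tool_rot: [3.14, 0.0, -1.604]
force: [-4.4, 0.1, 4.2]
width: 0.2
```

Call:
play_rows(
  targets=[
    {"slide": [0, -2, 0], "turn": [0, 0, 0], "hand": 0},
    {"slide": [0, -2, 0], "turn": [0, 0, 0], "hand": 0},
  ],
)

```text
clock: 6.05
eef_pos: [530.5, 77.2, 92.2]
tool_rot: [-3.141, 0.0, -1.604]
force: [-4.0, -0.3, 0.8]
width: 0.1
```

```bash
python3 - <<'E'
from h import *
st([-6,118,92])
E
```

```text
t 6.05 H [ -8.6 117.3  92.2] rpy [-3.141  0.    -1.604] yawH deg -90.0 F_H [-4.  -0.4  0.8] w 0.1
slide [-0.7 -2.6  0.2]
```

Call:
play_rows(
  targets=[
    {"slide": [0, -2, 0], "turn": [0, 0, 0], "hand": 0},
    {"slide": [0, -1.5, 0], "turn": [0, 0, 0], "hand": 0},
    {"slide": [0, 0, 0], "turn": [0, 0, 0], "hand": 0},
  ],
)

```text
clock: 6.42
eef_pos: [534.3, 76.9, 92.3]
tool_rot: [-3.14, -0.0, -1.605]
force: [-1.0, -0.3, -1.1]
width: -0.1
```

```bash
python3 - <<'E'
from h import *
st()
p,d=get_image("top");cv2.imwrite("pics/top3.png",p);np.save("pics/top3.npy",d)
p,d=get_image("scene");cv2.imwrite("pics/scene3.png",p);np.save("pics/scene3.npy",d)
objs("top",3);objs("scene",3)
E
```

```text
t 6.42 H [ -4.9 117.1  92.3] rpy [-3.14  -0.    -1.605] yawH deg -90.0 F_H [-1.  -0.4 -1.1] w -0.1
top right 127 x [ 1.3  5.5 10.9] y [-131.6 -115.9 -102.1] z [101.2 114.5]
knob 153 [-76.2 -46.2 106.9] [-42.7 -23.5 113.4]
cover R -44.4 79.5
cover Ro -46.0 77.2
scene left 202 x [-12.1   8.2  15.2] y [102.1 109.4 129.3] z [100.8 117.9]
scene right 217 x [ 0.1  7.1 10.2] y [-133.5 -119.9 -104.8] z [101.2 114.2]
arm 176 [ 13.2 168.6  95.9] [-14.6 160.8  90.7] [ 36.2 180.4  99. ]
knob 544 [-80.3 -48.2  98.1] [  6.4  60.  186.5]
cover L -44.8 84.7
cover R -49.5 80.5
cover Lo 11.9 85.9
cover Ro -50.1 79.6
```

Call:
play_rows(
  targets=[
    {"slide": [0, 13, 0], "turn": [0, 0, 0], "hand": 0},
    {"slide": [0, 0, -30], "turn": [0, 0, 0], "hand": 0},
    {"slide": [45, 0, 0], "turn": [0, 0, 0], "hand": 0},
    {"slide": [60, 0, 0], "turn": [0, 0, 0], "hand": 0},
    {"slide": [60, 0, 0], "turn": [0, 0, 0], "hand": 0},
  ],
)

```text
clock: 7.15
eef_pos: [514.8, -88.8, 122.7]
tool_rot: [-3.14, -0.0, -1.603]
force: [1.3, 0.0, 0.6]
width: 0.1
```

Call:
play_rows(
  targets=[
    {"slide": [55, 0, 0], "turn": [0, 0, 0], "hand": 0},
    {"slide": [15, 0, 0], "turn": [0, 0, 0], "hand": 0},
    {"slide": [0, 0, 30], "turn": [0, 0, 0], "hand": 0},
    {"slide": [0, 0, 0], "turn": [0, 0, 0], "hand": 0},
    {"slide": [0, -3, 0], "turn": [0, 0, 0], "hand": 0},
  ],
)

```text
clock: 7.78
eef_pos: [515.9, -156.6, 92.9]
tool_rot: [-3.141, 0.0, -1.603]
force: [-0.4, -0.5, -0.1]
width: 0.1
```

```bash
python3 - <<'E'
from h import *
st([3,-118,92])
E
```

```text
t 7.78 H [ -15.4 -116.8   92.9] rpy [-3.141  0.    -1.603] yawH deg -89.9 F_H [-0.4 -0.5 -0.1] w 0.1
slide [  1.2 -18.4   0.9]
```

Call:
play_rows(
  targets=[
    {"slide": [0, -2.5, 0], "turn": [0, 0, 0], "hand": 0},
    {"slide": [0, -2, 0], "turn": [0, 0, 0], "hand": 0},
    {"slide": [0, -2, 0], "turn": [0, 0, 0], "hand": 0},
  ],
)

```text
clock: 8.15
eef_pos: [521.2, -157.5, 92.6]
tool_rot: [3.14, 0.0, -1.604]
force: [-4.3, 0.2, 3.6]
width: -0.3
```

Call:
play_rows(
  targets=[
    {"slide": [0, -2, 0], "turn": [0, 0, 0], "hand": 0},
    {"slide": [0, -2, 0], "turn": [0, 0, 0], "hand": 0},
    {"slide": [0, -2, 0], "turn": [0, 0, 0], "hand": 0},
  ],
)

```text
clock: 8.52
eef_pos: [528.2, -158.1, 92.2]
tool_rot: [-3.142, -0.0, -1.605]
force: [-3.6, -0.4, 1.3]
width: -0.1
```

Call:
play_rows(
  targets=[
    {"slide": [0, -2, 0], "turn": [0, 0, 0], "hand": 0},
    {"slide": [0, -2, 0], "turn": [0, 0, 0], "hand": 0},
    {"slide": [0, -1.5, 0], "turn": [0, 0, 0], "hand": 0},
  ],
)

```text
clock: 8.9
eef_pos: [534.1, -158.1, 92.2]
tool_rot: [-3.141, -0.0, -1.604]
force: [-1.1, -0.9, -1.0]
width: 0.3
```

```bash
python3 - <<'E'
from h import *
st([3,-118,92])
p,d=get_image("top");cv2.imwrite("pics/top4.png",p);np.save("pics/top4.npy",d)
p,d=get_image("scene");cv2.imwrite("pics/scene4.png",p);np.save("pics/scene4.npy",d)
objs("top",4);objs("scene",4)
E
```

```text
t 8.9 H [   2.8 -117.8   92.2] rpy [-3.141 -0.    -1.604] yawH deg -90.0 F_H [-1.1 -1.  -1. ] w 0.3
slide [ 0.2 -0.2  0.2]
top left 122 x [ 7.5 11.9 17.5] y [103.9 118.6 133.4] z [103.8 114.8]
top right 15 x [-7.8 -6.9 -3.6] y [-118.2 -110.6 -109.5] z [100.7 117.2]
pin 36 [-22.3 171.1 125.3] [-26.5 167.  104.4] [-17.9 176.6 130.8]
arm 192 [  6.1 172.   96.9] [-30.8 163.7  91.5] [ 37.3 181.3  99. ]
knob 535 [-78.7 -60.   98.2] [ 16.3  -9.  493.2]
cover L -39.0 85.7
cover R -33.7 91.6
cover Lo -40.6 84.6
cover Ro -33.5 92.5
scene left 128 x [ 6.8 13.6 17. ] y [101.8 113.2 131.2] z [100.7 113.4]
scene right 311 x [ 3.9 17.4 23.3] y [-133.2 -121.8 -104.6] z [101.4 119.1]
pin 63 [-21.3 167.8 119. ] [-27.3 164.3 104.3] [-17.1 175.  130. ]
arm 210 [  6.1 168.8  95.8] [-33.1 160.4  90.5] [ 36.3 179.4  99. ]
knob 33 [-56.7 -59.9 108.2] [ 14.1 -12.3 185.7]
cover L -42.4 87.2
cover R -9.1 92.4
cover Lo -43.9 85.6
cover Ro -17.8 93.7
```

Call:
play_rows(
  targets=[
    {"slide": [0, 13, 0], "turn": [0, 0, 0], "hand": 0},
    {"slide": [0, 0, -30], "turn": [0, 0, 0], "hand": 0},
    {"slide": [-45, 0, 0], "turn": [0, 0, 0], "hand": 0},
    {"slide": [-60, 0, 0], "turn": [0, 0, 0], "hand": 0},
    {"slide": [-60, 0, 0], "turn": [0, 0, 0], "hand": 0},
  ],
)

```text
clock: 9.62
eef_pos: [526.4, 8.6, 122.8]
tool_rot: [-3.139, 0.0, -1.606]
force: [1.0, 0.4, 0.7]
width: 0.0
```

Call:
play_rows(
  targets=[
    {"slide": [-55, 0, 0], "turn": [0, 0, 0], "hand": 0},
    {"slide": [-16, 0, 0], "turn": [0, 0, 0], "hand": 0},
    {"slide": [0, 0, 30], "turn": [0, 0, 0], "hand": 0},
    {"slide": [0, 0, 0], "turn": [0, 0, 0], "hand": 0},
    {"slide": [0, -3, 0], "turn": [0, 0, 0], "hand": 0},
  ],
)

```text
clock: 10.25
eef_pos: [531.8, 76.9, 92.9]
tool_rot: [-3.141, -0.0, -1.606]
force: [0.0, -0.9, -0.0]
width: 0.1
```

Call:
play_rows(
  targets=[
    {"slide": [0, -2, 0], "turn": [0, 0, 0], "hand": 0},
    {"slide": [0, -2, 0], "turn": [0, 0, 0], "hand": 0},
    {"slide": [0, -2, 0], "turn": [0, 0, 0], "hand": 0},
  ],
)

```text
clock: 10.62
eef_pos: [536.0, 77.7, 92.5]
tool_rot: [3.138, -0.0, -1.604]
force: [-4.6, 0.4, 2.6]
width: 0.1
```

Call:
play_rows(
  targets=[
    {"slide": [0, -2, 0], "turn": [0, 0, 0], "hand": 0},
    {"slide": [0, -2, 0], "turn": [0, 0, 0], "hand": 0},
    {"slide": [0, -2, 0], "turn": [0, 0, 0], "hand": 0},
  ],
)

```text
clock: 11.0
eef_pos: [543.6, 77.8, 92.3]
tool_rot: [3.141, 0.0, -1.604]
force: [-3.3, 0.5, 1.8]
width: -0.4
```

```bash
python3 - <<'E'
from h import *
st([10,118,92])
E
```

```text
t 11.0 H [  4.4 118.3  92.3] rpy [ 3.141  0.    -1.604] yawH deg -90.0 F_H [-3.3  0.4  1.8] w -0.4
slide [ 0.3 -5.6  0.3]
```

Left lug is at 20.4; go to about 26.

Call:
play_rows(
  targets=[
    {"slide": [0, -2, 0], "turn": [0, 0, 0], "hand": 0},
    {"slide": [0, -2, 0], "turn": [0, 0, 0], "hand": 0},
    {"slide": [0, -1.5, 0], "turn": [0, 0, 0], "hand": 0},
    {"slide": [0, 0, 0], "turn": [0, 0, 0], "hand": 0},
  ],
)

```text
clock: 11.5
eef_pos: [549.7, 77.5, 92.3]
tool_rot: [-3.14, 0.0, -1.604]
force: [-2.0, 0.7, -0.7]
width: 0.4
```

```bash
python3 - <<'E'
from h import *
st([10,118,92])
p,d=get_image("top");cv2.imwrite("pics/top5.png",p);np.save("pics/top5.npy",d)
objs("top",5)
E
```

```text
t 11.5 H [ 10.6 118.2  92.3] rpy [-3.14   0.    -1.604] yawH deg -90.0 F_H [-2.   0.6 -0.7] w 0.4
slide [0.2 0.6 0.3]
top right 124 x [15.7 20.2 25.9] y [-130.1 -114.5 -101.8] z [100.9 114.4]
cover R -30.2 93.6
cover Ro -31.7 92.8
```

Call:
play_rows(
  targets=[
    {"slide": [0, 13, 0], "turn": [0, 0, 0], "hand": 0},
    {"slide": [0, 0, -30], "turn": [0, 0, 0], "hand": 0},
    {"slide": [45, 0, 0], "turn": [0, 0, 0], "hand": 0},
    {"slide": [60, 0, 0], "turn": [0, 0, 0], "hand": 0},
    {"slide": [60, 0, 0], "turn": [0, 0, 0], "hand": 0},
  ],
)

```text
clock: 12.18
eef_pos: [530.7, -88.5, 122.7]
tool_rot: [-3.139, -0.001, -1.603]
force: [1.1, -0.1, 0.6]
width: -0.1
```

Call:
play_rows(
  targets=[
    {"slide": [55, 0, 0], "turn": [0, 0, 0], "hand": 0},
    {"slide": [16, 0, 0], "turn": [0, 0, 0], "hand": 0},
    {"slide": [0, 0, 30], "turn": [0, 0, 0], "hand": 0},
    {"slide": [0, 0, 0], "turn": [0, 0, 0], "hand": 0},
    {"slide": [0, -3, 0], "turn": [0, 0, 0], "hand": 0},
  ],
)

```text
clock: 12.8
eef_pos: [531.5, -157.1, 92.9]
tool_rot: [-3.141, 0.0, -1.603]
force: [-0.7, -0.3, 0.1]
width: -0.1
```

Call:
play_rows(
  targets=[
    {"slide": [0, -2, 0], "turn": [0, 0, 0], "hand": 0},
    {"slide": [0, -2, 0], "turn": [0, 0, 0], "hand": 0},
    {"slide": [0, -2, 0], "turn": [0, 0, 0], "hand": 0},
  ],
)

```text
clock: 13.18
eef_pos: [535.8, -158.0, 92.5]
tool_rot: [3.139, 0.0, -1.604]
force: [-4.7, 0.2, 3.2]
width: -0.2
```

Call:
play_rows(
  targets=[
    {"slide": [0, -2, 0], "turn": [0, 0, 0], "hand": 0},
    {"slide": [0, -2, 0], "turn": [0, 0, 0], "hand": 0},
    {"slide": [0, -2, 0], "turn": [0, 0, 0], "hand": 0},
  ],
)

```text
clock: 13.55
eef_pos: [543.1, -158.7, 92.3]
tool_rot: [3.141, -0.0, -1.605]
force: [-4.3, -0.7, 2.2]
width: 0.1
```

```bash
python3 - <<'E'
from h import *
st([17.5,-118,92])
E
```

```text
t 13.55 H [  11.9 -118.1   92.3] rpy [ 3.141 -0.    -1.605] yawH deg -90.0 F_H [-4.3 -0.8  2.2] w 0.1
slide [-0.1 -5.6  0.3]
```

Call:
play_rows(
  targets=[
    {"slide": [0, -2, 0], "turn": [0, 0, 0], "hand": 0},
    {"slide": [0, -2, 0], "turn": [0, 0, 0], "hand": 0},
    {"slide": [0, -1.5, 0], "turn": [0, 0, 0], "hand": 0},
    {"slide": [0, 0, 0], "turn": [0, 0, 0], "hand": 0},
  ],
)

```text
clock: 14.05
eef_pos: [549.3, -158.7, 92.3]
tool_rot: [-3.14, -0.0, -1.604]
force: [-2.3, -1.0, 0.6]
width: -0.2
```

```bash
python3 - <<'E'
from h import *
st([17.5,-118,92])
p,d=get_image("top");cv2.imwrite("pics/top6.png",p);np.save("pics/top6.npy",d)
objs("top",6)
E
```

```text
t 14.05 H [  18.1 -117.9   92.3] rpy [-3.14  -0.    -1.604] yawH deg -90.0 F_H [-2.2 -1.1  0.6] w -0.2
slide [0.1 0.6 0.3]
top left 103 x [22.8 26.6 31.9] y [104.4 118.3 132.3] z [107.  114.8]
top right 20 x [ 7.4  8.  11.6] y [-121.5 -110.3 -108. ] z [101.4 117.5]
pin 37 [-22.4 171.1 124.5] [-26.4 167.  105.6] [-18.  176.9 131.4]
arm 198 [  6.5 172.   96.7] [-30.9 163.5  90.9] [ 37.5 181.6  98.9]
knob 497 [-78.7 -60.   98.1] [ 19.7  -9.2 490.1]
cover L -24.4 102.1
cover R -19.2 104.9
cover Lo -24.3 99.6
cover Ro -17.1 104.3
```

Call:
play_rows(
  targets=[
    {"slide": [0, 13, 0], "turn": [0, 0, 0], "hand": 0},
    {"slide": [0, 0, -30], "turn": [0, 0, 0], "hand": 0},
    {"slide": [-45, 0, 0], "turn": [0, 0, 0], "hand": 0},
    {"slide": [-60, 0, 0], "turn": [0, 0, 0], "hand": 0},
    {"slide": [-60, 0, 0], "turn": [0, 0, 0], "hand": 0},
  ],
)

```text
clock: 14.72
eef_pos: [541.4, 8.2, 122.8]
tool_rot: [-3.139, 0.001, -1.606]
force: [1.5, 0.2, 0.1]
width: -0.2
```

Call:
play_rows(
  targets=[
    {"slide": [-55, 0, 0], "turn": [0, 0, 0], "hand": 0},
    {"slide": [-16, 0, 0], "turn": [0, 0, 0], "hand": 0},
    {"slide": [0, 0, 30], "turn": [0, 0, 0], "hand": 0},
    {"slide": [0, 0, 0], "turn": [0, 0, 0], "hand": 0},
    {"slide": [0, -3, 0], "turn": [0, 0, 0], "hand": 0},
  ],
)

```text
clock: 15.35
eef_pos: [546.8, 76.4, 92.9]
tool_rot: [-3.141, -0.0, -1.606]
force: [1.5, -0.5, -0.3]
width: 0.0
```

Call:
play_rows(
  targets=[
    {"slide": [0, -2, 0], "turn": [0, 0, 0], "hand": 0},
    {"slide": [0, -2, 0], "turn": [0, 0, 0], "hand": 0},
    {"slide": [0, -2, 0], "turn": [0, 0, 0], "hand": 0},
  ],
)

```text
clock: 15.72
eef_pos: [551.2, 77.2, 92.5]
tool_rot: [3.139, -0.0, -1.605]
force: [-5.5, -0.8, 3.7]
width: 0.3
```

Call:
play_rows(
  targets=[
    {"slide": [0, -2, 0], "turn": [0, 0, 0], "hand": 0},
    {"slide": [0, -2, 0], "turn": [0, 0, 0], "hand": 0},
    {"slide": [0, -2, 0], "turn": [0, 0, 0], "hand": 0},
  ],
)

```text
clock: 16.1
eef_pos: [558.6, 77.3, 92.2]
tool_rot: [3.141, 0.0, -1.604]
force: [-4.1, 1.1, 1.6]
width: 0.3
```

```bash
python3 - <<'E'
from h import *
st([23.5,118,92])
E
```

```text
t 16.1 H [ 19.4 118.4  92.2] rpy [ 3.141  0.    -1.604] yawH deg -90.0 F_H [-4.2  1.   1.6] w 0.3
slide [ 0.4 -4.1  0.2]
```

Call:
play_rows(
  targets=[
    {"slide": [0, -2, 0], "turn": [0, 0, 0], "hand": 0},
    {"slide": [0, -1, 0], "turn": [0, 0, 0], "hand": 0},
  ],
)

```text
clock: 16.35
eef_pos: [561.9, 77.1, 92.2]
tool_rot: [-3.141, 0.0, -1.604]
force: [-4.0, 1.2, 0.9]
width: 0.0
```

Call:
play_rows(
  targets=[
    {"slide": [0, -1, 0], "turn": [0, 0, 0], "hand": 0},
    {"slide": [0, 0, 0], "turn": [0, 0, 0], "hand": 0},
  ],
)

```text
clock: 16.6
eef_pos: [563.0, 77.0, 92.3]
tool_rot: [-3.141, 0.0, -1.604]
force: [-1.1, 1.1, 0.1]
width: -0.2
```

```bash
python3 - <<'E'
from h import *
st([23.5,118,92])
p,d=get_image("top");cv2.imwrite("pics/top7.png",p);np.save("pics/top7.npy",d)
objs("top",7)
E
```

```text
t 16.6 H [ 23.8 118.2  92.3] rpy [-3.141  0.    -1.604] yawH deg -90.0 F_H [-1.1  1.1  0.1] w -0.2
slide [0.2 0.3 0.3]
top right 126 x [30.3 34.6 40.2] y [-130.1 -114.7 -101.8] z [101.5 114.7]
cover R -15.6 105.1
cover Ro -17.3 104.1
```

Call:
play_rows(
  targets=[
    {"slide": [0, 13, 0], "turn": [0, 0, 0], "hand": 0},
    {"slide": [0, 0, -30], "turn": [0, 0, 0], "hand": 0},
    {"slide": [45, 0, 0], "turn": [0, 0, 0], "hand": 0},
    {"slide": [60, 0, 0], "turn": [0, 0, 0], "hand": 0},
    {"slide": [60, 0, 0], "turn": [0, 0, 0], "hand": 0},
  ],
)

```text
clock: 17.27
eef_pos: [544.2, -89.0, 122.8]
tool_rot: [-3.139, -0.001, -1.603]
force: [0.8, 0.7, 0.9]
width: -0.1
```

Call:
play_rows(
  targets=[
    {"slide": [55, 0, 0], "turn": [0, 0, 0], "hand": 0},
    {"slide": [16, 0, 0], "turn": [0, 0, 0], "hand": 0},
    {"slide": [0, 0, 30], "turn": [0, 0, 0], "hand": 0},
    {"slide": [0, 0, 0], "turn": [0, 0, 0], "hand": 0},
    {"slide": [0, -4, 0], "turn": [0, 0, 0], "hand": 0},
  ],
)

```text
clock: 17.9
eef_pos: [546.0, -157.6, 92.9]
tool_rot: [-3.141, 0.0, -1.603]
force: [0.0, 0.4, 0.5]
width: -0.0
```

Call:
play_rows(
  targets=[
    {"slide": [0, -2, 0], "turn": [0, 0, 0], "hand": 0},
    {"slide": [0, -2, 0], "turn": [0, 0, 0], "hand": 0},
    {"slide": [0, -2, 0], "turn": [0, 0, 0], "hand": 0},
  ],
)

```text
clock: 18.27
eef_pos: [550.5, -158.5, 92.6]
tool_rot: [3.139, 0.0, -1.604]
force: [-4.9, 0.3, 3.1]
width: -0.0
```

Call:
play_rows(
  targets=[
    {"slide": [0, -2, 0], "turn": [0, 0, 0], "hand": 0},
    {"slide": [0, -2, 0], "turn": [0, 0, 0], "hand": 0},
  ],
)

```text
clock: 18.52
eef_pos: [554.7, -159.0, 92.3]
tool_rot: [3.14, 0.0, -1.605]
force: [-4.2, 0.5, 3.4]
width: 0.1
```

```bash
python3 - <<'E'
from h import *
st([30,-118,92])
E
```

```text
t 18.52 H [  23.5 -118.    92.3] rpy [ 3.14   0.    -1.605] yawH deg -90.0 F_H [-4.2  0.3  3.4] w 0.1
slide [-0.  -6.5  0.3]
```

Right ≈39.5 level with left. Creep toward the stop with smaller steps.

Call:
play_rows(
  targets=[
    {"slide": [0, -1, 0], "turn": [0, 0, 0], "hand": 0},
    {"slide": [0, -1, 0], "turn": [0, 0, 0], "hand": 0},
  ],
)

```text
clock: 18.77
eef_pos: [555.4, -159.1, 92.1]
tool_rot: [3.137, 0.0, -1.605]
force: [-8.4, 0.1, 6.5]
width: 0.1
```

Call:
play_rows(
  targets=[
    {"slide": [0, -1, 0], "turn": [0, 0, 0], "hand": 0},
    {"slide": [0, -1, 0], "turn": [0, 0, 0], "hand": 0},
  ],
)

```text
clock: 19.02
eef_pos: [555.4, -159.0, 92.0]
tool_rot: [3.133, 0.001, -1.605]
force: [-12.6, 1.8, 10.1]
width: -0.1
```

Call:
play_rows(
  targets=[
    {"slide": [0, -1, 0], "turn": [0, 0, 0], "hand": 0},
    {"slide": [0, 0, 0], "turn": [0, 0, 0], "hand": 0},
  ],
)

```text
clock: 19.27
eef_pos: [555.4, -159.0, 91.8]
tool_rot: [3.131, 0.001, -1.605]
force: [-12.3, 0.8, 9.6]
width: -0.1
```

```bash
python3 - <<'E'
from h import *
st()
p,d=get_image("top");cv2.imwrite("pics/top8.png",p);np.save("pics/top8.npy",d)
objs("top",8)
E
```

```text
t 19.27 H [  24.1 -118.    91.8] rpy [ 3.131e+00  1.000e-03 -1.605e+00] yawH deg -90.0 F_H [-12.3   0.4   9.6] w -0.1
top left 110 x [35.2 38.7 44.4] y [104.8 118.  133.1] z [100.9 114.9]
top right 29 x [13.6 14.4 18.1] y [-122.6 -110.8 -105.6] z [100.3 118.8]
pin 37 [-22.4 171.1 124.6] [-26.3 167.  104.5] [-18.  176.8 131. ]
arm 199 [  6.1 172.   97. ] [-30.8 163.5  92.5] [ 37.5 181.5  99. ]
knob 441 [-78.7 -60.   98. ] [ 19.7  -9.2 488.4]
cover L -13.2 105.8
cover R -12.0 104.7
cover Lo -11.5 105.7
cover Ro -13.6 104.2
```

Call:
play_rows(
  targets=[
    {"slide": [0, 13, 0], "turn": [0, 0, 0], "hand": 0},
    {"slide": [0, 0, -30], "turn": [0, 0, 0], "hand": 0},
    {"slide": [-45, 0, 0], "turn": [0, 0, 0], "hand": 0},
    {"slide": [-60, 0, 0], "turn": [0, 0, 0], "hand": 0},
    {"slide": [-60, 0, 0], "turn": [0, 0, 0], "hand": 0},
  ],
)

```text
clock: 19.95
eef_pos: [555.0, 8.1, 122.7]
tool_rot: [-3.137, 0.001, -1.605]
force: [0.7, 0.1, 0.1]
width: 0.1
```

Call:
play_rows(
  targets=[
    {"slide": [-55, 0, 0], "turn": [0, 0, 0], "hand": 0},
    {"slide": [-16, 0, 0], "turn": [0, 0, 0], "hand": 0},
    {"slide": [0, 0, 30], "turn": [0, 0, 0], "hand": 0},
    {"slide": [0, 0, 0], "turn": [0, 0, 0], "hand": 0},
  ],
)

```text
clock: 20.45
eef_pos: [554.8, 76.5, 90.9]
tool_rot: [3.139, -0.001, -1.605]
force: [-0.8, 0.4, 0.6]
width: 0.1
```

```bash
python3 - <<'E'
from h import *
st([24,118,92])
E
```

```text
t 20.45 H [ 15.6 117.4  90.9] rpy [ 3.139e+00 -1.000e-03 -1.605e+00] yawH deg -90.0 F_H [-0.8  0.3  0.6] w 0.1
slide [-0.6 -8.4 -1.1]
```

Call:
play_rows(
  targets=[
    {"slide": [0, -4, 0], "turn": [0, 0, 0], "hand": 0},
    {"slide": [0, -2, 0], "turn": [0, 0, 0], "hand": 0},
    {"slide": [0, -2, 0], "turn": [0, 0, 0], "hand": 0},
  ],
)

```text
clock: 20.82
eef_pos: [563.5, 76.5, 93.0]
tool_rot: [3.141, 0.0, -1.605]
force: [-3.0, -0.2, 2.3]
width: 0.1
```

Call:
play_rows(
  targets=[
    {"slide": [0, -1.5, 0], "turn": [0, 0, 0], "hand": 0},
    {"slide": [0, -1, 0], "turn": [0, 0, 0], "hand": 0},
  ],
)

```text
clock: 21.08
eef_pos: [563.7, 76.7, 92.3]
tool_rot: [3.137, -0.0, -1.605]
force: [-7.1, -0.9, 5.1]
width: -0.3
```

Call:
play_rows(
  targets=[
    {"slide": [0, -1, 0], "turn": [0, 0, 0], "hand": 0},
    {"slide": [0, 0, 0], "turn": [0, 0, 0], "hand": 0},
  ],
)

```text
clock: 21.32
eef_pos: [563.6, 76.7, 92.1]
tool_rot: [3.135, -0.001, -1.604]
force: [-7.8, -0.2, 6.6]
width: 0.1
```

```bash
python3 - <<'E'
from h import *
st([24,118,92])
E
```

```text
t 21.32 H [ 24.5 117.9  92.1] rpy [ 3.135e+00 -1.000e-03 -1.604e+00] yawH deg -90.0 F_H [-7.8 -0.4  6.6] w 0.1
slide [-0.1  0.5  0.1]
```

Call:
play_rows(
  targets=[
    {"slide": [0, -1.5, 0], "turn": [0, 0, 0], "hand": 0},
    {"slide": [0, -1, 0], "turn": [0, 0, 0], "hand": 0},
  ],
)

```text
clock: 21.58
eef_pos: [563.6, 76.7, 91.9]
tool_rot: [3.13, -0.001, -1.604]
force: [-13.1, 0.1, 10.0]
width: -0.3
```

Call:
play_rows(
  targets=[
    {"slide": [0, -1, 0], "turn": [0, 0, 0], "hand": 0},
    {"slide": [0, 0, 0], "turn": [0, 0, 0], "hand": 0},
  ],
)

```text
clock: 21.82
eef_pos: [563.6, 76.7, 91.8]
tool_rot: [3.128, -0.001, -1.604]
force: [-14.5, 0.7, 11.9]
width: 0.5
```

```bash
python3 - <<'E'
from h import *
st([24,118,92])
p,d=get_image("top");cv2.imwrite("pics/top9.png",p);np.save("pics/top9.npy",d)
objs("top",9)
E
```

```text
t 21.82 H [ 24.4 117.9  91.8] rpy [ 3.128e+00 -1.000e-03 -1.604e+00] yawH deg -90.0 F_H [-14.5   0.2  11.9] w 0.5
slide [-0.1  0.4 -0.2]
top right 122 x [35.5 39.8 45.3] y [-130.3 -114.6 -101.8] z [101.3 114.6]
cover R -11.9 104.7
cover Ro -12.0 104.5
```

Call:
play_rows(
  targets=[
    {"slide": [0, 16, 0], "turn": [0, 0, 0], "hand": 0},
    {"slide": [0, 0, -30], "turn": [0, 0, 0], "hand": 0},
    {"slide": [45, 0, 0], "turn": [0, 0, 0], "hand": 0},
    {"slide": [60, 0, 0], "turn": [0, 0, 0], "hand": 0},
    {"slide": [60, 0, 0], "turn": [0, 0, 0], "hand": 0},
  ],
)

```text
clock: 22.5
eef_pos: [550.1, -89.2, 122.8]
tool_rot: [-3.139, -0.0, -1.603]
force: [0.9, -0.5, 0.4]
width: 0.1
```

Call:
play_rows(
  targets=[
    {"slide": [55, 0, 0], "turn": [0, 0, 0], "hand": 0},
    {"slide": [16, 0, 0], "turn": [0, 0, 0], "hand": 0},
    {"slide": [0, 0, 30], "turn": [0, 0, 0], "hand": 0},
    {"slide": [0, 0, 0], "turn": [0, 0, 0], "hand": 0},
  ],
)

```text
clock: 23.0
eef_pos: [545.6, -157.3, 90.8]
tool_rot: [3.138, 0.002, -1.604]
force: [0.2, 0.9, 0.2]
width: -0.0
```

```bash
python3 - <<'E'
from h import *
st([24,-118,92])
E
```

```text
t 23.0 H [  14.3 -116.6   90.8] rpy [ 3.138e+00  2.000e-03 -1.604e+00] yawH deg -89.9 F_H [0.1 0.9 0.2] w -0.0
slide [ 1.4 -9.7 -1.2]
```

Call:
play_rows(
  targets=[
    {"slide": [0, -4, 0], "turn": [0, 0, 0], "hand": 0},
    {"slide": [0, -3, 0], "turn": [0, 0, 0], "hand": 0},
    {"slide": [0, -2, 0], "turn": [0, 0, 0], "hand": 0},
    {"slide": [0, -1, 0], "turn": [0, 0, 0], "hand": 0},
  ],
)

```text
clock: 23.5
eef_pos: [555.5, -158.6, 92.5]
tool_rot: [3.139, 0.0, -1.604]
force: [-4.2, 0.5, 2.9]
width: -0.3
```

Call:
play_rows(
  targets=[
    {"slide": [0, -1.5, 0], "turn": [0, 0, 0], "hand": 0},
    {"slide": [0, -1.5, 0], "turn": [0, 0, 0], "hand": 0},
    {"slide": [0, -1.5, 0], "turn": [0, 0, 0], "hand": 0},
  ],
)

```text
clock: 23.88
eef_pos: [555.4, -158.7, 91.9]
tool_rot: [3.13, 0.002, -1.605]
force: [-14.0, 1.7, 10.0]
width: 0.2
```

```bash
python3 - <<'E'
from h import *
st([24,-118,92])
E
```

```text
t 23.88 H [  24.2 -117.7   91.9] rpy [ 3.130e+00  2.000e-03 -1.605e+00] yawH deg -90.0 F_H [-14.1   1.2  10. ] w 0.2
slide [ 0.3  0.2 -0.1]
```

Call:
play_rows(
  targets=[
    {"slide": [0, 14, 0], "turn": [0, 0, 0], "hand": 0},
    {"slide": [0, 0, -40], "turn": [0, 0, 0], "hand": 0},
    {"slide": [-50, 10, -30], "turn": [0, 0, 0], "hand": 0},
    {"slide": [-60, 10, 0], "turn": [0, 0, 0], "hand": 0},
    {"slide": [-60, 10, 0], "turn": [0, 0, 0], "hand": 0},
  ],
)

```text
clock: 24.5
eef_pos: [524.0, 14.0, 163.3]
tool_rot: [-3.138, 0.001, -1.605]
force: [1.6, 0.1, -0.5]
width: -0.2
```

Call:
play_rows(
  targets=[
    {"slide": [-60, 10, 0], "turn": [0, 0, 0], "hand": 0},
    {"slide": [-50, 5, 0], "turn": [0, 0, 0], "hand": 0},
    {"slide": [-30, 0, 0], "turn": [0, 0, 9], "hand": 0},
    {"slide": [0, 0, 0], "turn": [0, 0, 9], "hand": 0},
    {"slide": [0, 0, 0], "turn": [0, 0, 9], "hand": 0},
  ],
)

```text
clock: 25.12
eef_pos: [513.4, 153.8, 162.6]
tool_rot: [-3.14, 0.002, -2.079]
force: [0.5, 0.0, 0.3]
width: -0.1
```

Call:
play_rows(
  targets=[
    {"slide": [0, 0, 0], "turn": [0, 0, 9], "hand": 0},
    {"slide": [0, 0, 0], "turn": [0, 0, 9], "hand": 0},
    {"slide": [0, 0, 0], "turn": [0, 0, 0], "hand": 0},
  ],
)

```text
clock: 25.5
eef_pos: [513.2, 153.1, 162.5]
tool_rot: [-3.14, 0.001, -2.388]
force: [0.1, 0.1, 0.5]
width: 0.1
```

```bash
python3 - <<'E'
from h import *
st([-42,191.5,106])
p,d=get_image("top");cv2.imwrite("pics/top10.png",p);np.save("pics/top10.npy",d)
p,d=get_image("scene");cv2.imwrite("pics/scene10.png",p);np.save("pics/scene10.npy",d)
objs("top",10);objs("scene",10)
E
```

```text
t 25.5 H [-28.5 192.6 162.5] rpy [-3.140e+00  1.000e-03 -2.388e+00] yawH deg -134.9 F_H [0.1 0.1 0.5] w 0.1
slide [10.4  8.9 56.5]
top left 110 x [35.5 39.5 45.4] y [104.8 119.  133. ] z [102.2 115.1]
top right 123 x [35.4 39.7 45.2] y [-130.5 -114.6 -102.1] z [101.2 115. ]
pin 35 [-22.3 171.2 125.9] [-26.4 167.1 107.2] [-18.  176.5 130.5]
arm 193 [  6.7 172.   96.7] [-30.7 163.5  90.5] [ 37.5 181.4  99. ]
knob 397 [-78.7 -46.3  98.4] [-42.7  -9.1 114.4]
cover L -13.3 105.7
cover R -11.9 105.0
cover Lo -11.5 105.8
cover Ro -13.5 104.5
scene left 128 x [35.1 41.1 44.7] y [101.9 113.6 130.9] z [100.7 113.6]
scene right 223 x [34.5 41.2 44.2] y [-133.4 -120.3 -104.6] z [101.  114.2]
pin 64 [-21.4 168.  118.8] [-27.3 164.2 104.1] [-17.4 175.2 130.2]
arm 211 [  6.1 168.8  95.7] [-32.8 161.2  90.7] [ 36.1 180.5  98.9]
knob 453 [-80.6 -48.1  98.1] [-43.1 -11.3 113.4]
cover L -15.6 101.0
cover R -15.9 101.0
cover Lo -14.5 100.2
cover Ro -16.6 101.5
```

View pics/scene10.png

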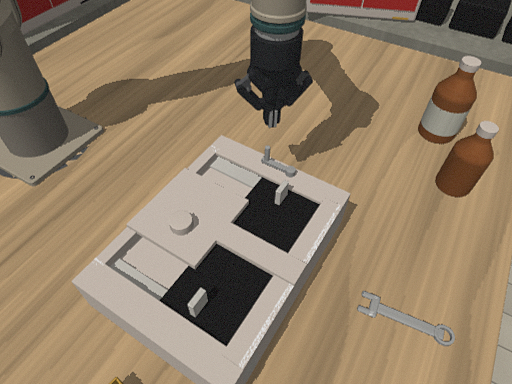

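Call:
play_rows(
  targets=[
    {"slide": [10, 9, 0], "turn": [0, 0, 0], "hand": 0},
    {"slide": [0, 0, 35], "turn": [0, 0, 0], "hand": 0},
    {"slide": [0, 0, 20], "turn": [0, 0, 0], "hand": 0},
    {"slide": [0, 0, 0], "turn": [0, 0, 0], "hand": 0},
  ],
)

```text
clock: 26.1
eef_pos: [497.2, 152.1, 106.3]
tool_rot: [3.14, -0.003, -2.389]
force: [0.0, -0.6, 0.2]
width: -0.2
```

```bash
python3 - <<'E'
from h import *
st([-42,191.5,106])
E
```

```text
t 26.1 H [-44.4 191.  106.3] rpy [ 3.140e+00 -3.000e-03 -2.389e+00] yawH deg -135.0 F_H [ 0.  -0.5  0.2] w -0.2
slide [-2.1 -1.4  0.3]
```

Call:
play_rows(
  targets=[
    {"slide": [-1.5, -5, -1], "turn": [0, 0, 0], "hand": 0},
    {"slide": [0, -4, 0], "turn": [0, 0, 0], "hand": 0},
    {"slide": [0, -3, 0], "turn": [0, 0, 0], "hand": 0},
  ],
)

```text
clock: 26.48
eef_pos: [509.2, 144.5, 109.1]
tool_rot: [-3.141, 0.001, -2.39]
force: [-0.7, 0.4, 0.1]
width: 0.2
```

Call:
play_rows(
  targets=[
    {"slide": [2, -3, 0], "turn": [0, 0, 0], "hand": 0},
    {"slide": [2, -3, 0], "turn": [0, 0, 0], "hand": 0},
  ],
)

```text
clock: 26.72
eef_pos: [509.0, 138.0, 108.4]
tool_rot: [3.14, -0.0, -2.389]
force: [-1.9, 2.2, 2.1]
width: -0.2
```

```bash
python3 - <<'E'
from h import *
st([-22+8-11.3,171.5-7+11.3,106])
p,d=get_image("scene");cv2.imwrite("pics/scene11.png",p[60:260,150:400].repeat(3,0).repeat(3,1))
E
```

```text
t 26.73 H [-32.2 177.3 108.4] rpy [ 3.14  -0.    -2.389] yawH deg -135.0 F_H [-2.   2.1  2.1] w -0.2
slide [-3.8 -5.9  2.4]
```

View pics/scene11.png

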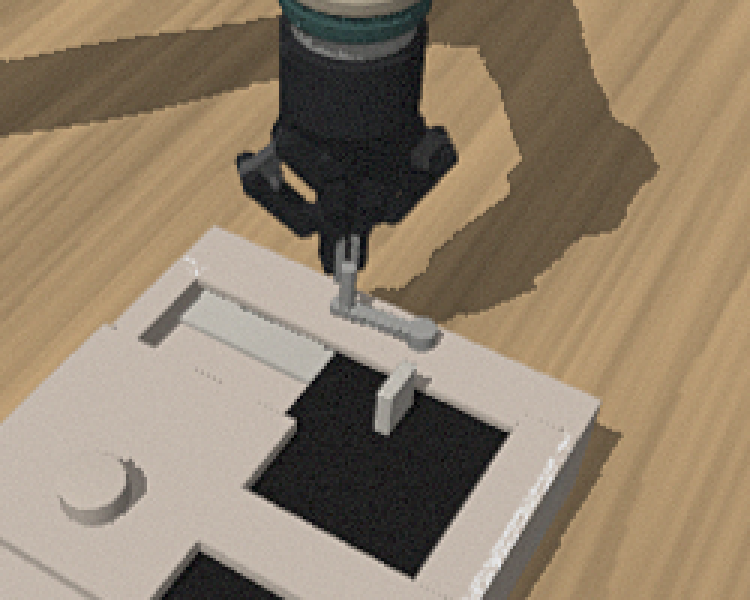

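Call:
play_rows(
  targets=[
    {"slide": [1.5, -3.5, 0], "turn": [0, 0, 0], "hand": 0},
    {"slide": [1.5, -3.5, 0], "turn": [0, 0, 0], "hand": 0},
    {"slide": [1.5, -3.5, 0], "turn": [0, 0, 0], "hand": 0},
    {"slide": [1.5, -4, 0], "turn": [0, 0, 0], "hand": 0},
  ],
)

```text
clock: 27.28
eef_pos: [514.8, 122.4, 108.1]
tool_rot: [3.141, -0.001, -2.39]
force: [-4.2, 1.5, 0.5]
width: 0.2
```

```bash
cat >> h.py <<'E'
def latch():
    s=read_state();p=toH(s["eef_pos"]);st()
    # finger-face contact along n: solve theta from n coordinate
    n=np.array([1,-1])/2**.5;t=np.array([1,1])/2**.5
    q=p[:2]@n+16
    th=np.linspace(0,1.6,1601);P=np.stack([28-50*np.cos(th),172-50*np.sin(th)],1)
    i=np.argmin(abs(P@n-q));print("theta~",th[i],"lateral of pin on finger (t):",(P[i]@t-p[:2]@t).round(1))
E
python3 - <<'E'
from h import *
latch()
p,d=get_image("scene");cv2.imwrite("pics/scene12.png",p[60:260,150:400].repeat(3,0).repeat(3,1))
E
```

```text
t 27.27 H [-25.9 161.9 108.1] rpy [ 3.141e+00 -1.000e-03 -2.390e+00] yawH deg -135.0 F_H [-4.2  1.4  0.5] w 0.2
theta~ 0.482 lateral of pin on finger (t): -2.5
```

View pics/scene12.png

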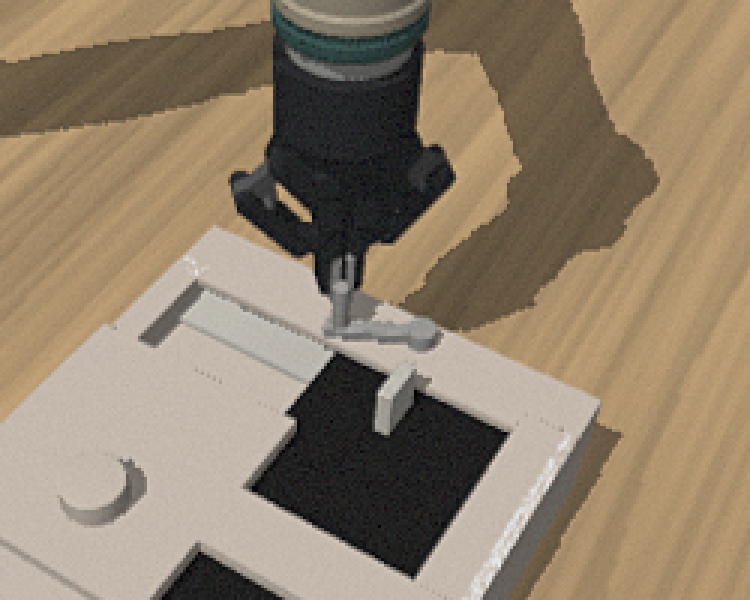

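Call:
play_rows(
  targets=[
    {"slide": [1.5, -4, 0], "turn": [0, 0, 0], "hand": 0},
    {"slide": [1.5, -4, 0], "turn": [0, 0, 0], "hand": 0},
    {"slide": [1, -4, 0], "turn": [0, 0, 0], "hand": 0},
    {"slide": [0, -4, 0], "turn": [0, 0, 0], "hand": 0},
    {"slide": [0, -4, 0], "turn": [0, 0, 0], "hand": 0},
  ],
)

```text
clock: 27.95
eef_pos: [526.2, 105.2, 108.4]
tool_rot: [-3.141, 0.0, -2.39]
force: [-2.1, -0.1, -0.5]
width: 0.0
```

```bash
python3 - <<'E'
from h import *
latch()
E
```

```text
t 27.95 H [-13.9 145.1 108.4] rpy [-3.141  0.    -2.39 ] yawH deg -135.0 F_H [-2.1 -0.1 -0.5] w 0.0
theta~ 0.892 lateral of pin on finger (t): -1.1
```

Call:
play_rows(
  targets=[
    {"slide": [0, -4, 0], "turn": [0, 0, 0], "hand": 0},
    {"slide": [-1, -4, 0], "turn": [0, 0, 0], "hand": 0},
    {"slide": [-1, -4, 0], "turn": [0, 0, 0], "hand": 0},
    {"slide": [-1.5, -4, 0], "turn": [0, 0, 0], "hand": 0},
  ],
)

```text
clock: 28.45
eef_pos: [539.7, 96.1, 108.4]
tool_rot: [-3.141, 0.0, -2.39]
force: [-1.0, 0.3, 0.5]
width: -0.2
```

```bash
python3 - <<'E'
from h import *
latch()
p,d=get_image("scene");cv2.imwrite("pics/scene13.png",p[60:260,150:400].repeat(3,0).repeat(3,1))
E
```

```text
t 28.45 H [-1.000e-01  1.365e+02  1.084e+02] rpy [-3.141  0.    -2.39 ] yawH deg -135.0 F_H [-1.   0.3  0.5] w -0.2
theta~ 1.224 lateral of pin on finger (t): -0.3
```

View pics/scene13.png

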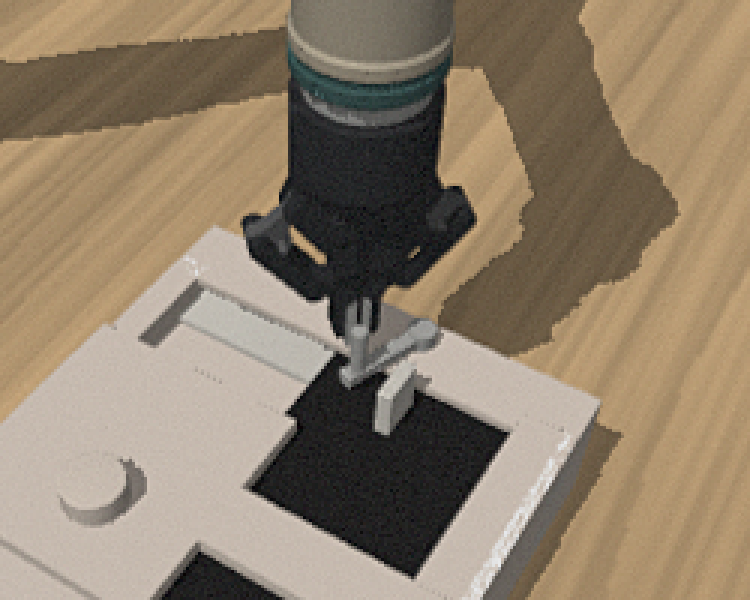

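Call:
play_rows(
  targets=[
    {"slide": [-2, -3.5, 0], "turn": [0, 0, 0], "hand": 0},
    {"slide": [-2, -3.5, 0], "turn": [0, 0, 0], "hand": 0},
    {"slide": [-2, -3, 0], "turn": [0, 0, 0], "hand": 0},
  ],
)

```text
clock: 28.88
eef_pos: [550.8, 93.0, 108.3]
tool_rot: [-3.141, 0.0, -2.39]
force: [-1.1, 1.0, 0.9]
width: 0.2
```

```bash
python3 - <<'E'
from h import *
latch()
E
```

```text
t 28.88 H [ 11.1 133.8 108.3] rpy [-3.141  0.    -2.39 ] yawH deg -135.0 F_H [-1.2  1.   0.9] w 0.2
theta~ 1.456 lateral of pin on finger (t): -0.2
```

Call:
play_rows(
  targets=[
    {"slide": [-1.5, -2, 0], "turn": [0, 0, 0], "hand": 0},
    {"slide": [-1, -1.5, 0], "turn": [0, 0, 0], "hand": 0},
    {"slide": [0, 0, 0], "turn": [0, 0, 0], "hand": 0},
  ],
)

```text
clock: 29.25
eef_pos: [555.2, 92.2, 108.4]
tool_rot: [-3.141, 0.001, -2.39]
force: [-1.3, -0.9, -0.9]
width: -0.3
```

```bash
python3 - <<'E'
from h import *
latch()
E
```

```text
t 29.25 H [ 15.5 133.1 108.4] rpy [-3.141e+00  1.000e-03 -2.390e+00] yawH deg -135.0 F_H [-1.3 -1.  -0.9] w -0.3
theta~ 1.551 lateral of pin on finger (t): 0.3
```

Latch ≈1.55. Back straight off along −n (tool +y), lift, and check.

Call:
play_rows(
  targets=[
    {"slide": [0, 10, 0], "turn": [0, 0, 0], "hand": 0},
    {"slide": [0, 15, 0], "turn": [0, 0, 0], "hand": 0},
    {"slide": [0, 0, -50], "turn": [0, 0, 0], "hand": 0},
    {"slide": [0, 20, -50], "turn": [0, 0, 0], "hand": 0},
    {"slide": [0, 40, 0], "turn": [0, 0, 0], "hand": 0},
  ],
)

```text
clock: 29.88
eef_pos: [499.3, 155.0, 212.1]
tool_rot: [-3.137, 0.008, -2.392]
force: [-0.6, 1.7, -0.6]
width: -0.3
```

Call:
play_rows(
  targets=[
    {"slide": [0, 30, 0], "turn": [0, 0, 0], "hand": 0},
    {"slide": [0, 0, 0], "turn": [0, 0, 0], "hand": 0},
    {"slide": [0, 0, 0], "turn": [0, 0, 0], "hand": 0},
  ],
)

```text
clock: 30.25
eef_pos: [476.4, 176.3, 208.5]
tool_rot: [-3.141, 0.001, -2.389]
force: [-0.2, 0.2, 1.3]
width: 0.3
```

```bash
python3 - <<'E'
from h import *
st()
for n in("top","scene"):
    p,d=get_image(n);cv2.imwrite(f"pics/{n}14.png",p);np.save(f"pics/{n}14.npy",d);objs(n,14)
    H=toH(cloud(d,calibration(n)));z=H[...,2];Q=H[(z>118)&(z<135)&(abs(H[...,0]-20)<25)&(abs(H[...,1]-125)<25)];print("PIN",len(Q),Q.mean(0) if len(Q) else "")
cv2.imwrite("pics/f.png",np.hstack([cv2.resize(cv2.imread("pics/top14.png")[110:310,190:440],(500,400)),cv2.resize(cv2.imread("pics/scene14.png")[120:320,150:300],(300,400))]))
E
```

```text
t 30.25 H [-66.1 214.5 208.5] rpy [-3.141e+00  1.000e-03 -2.389e+00] yawH deg -135.0 F_H [-0.2  0.2  1.3] w 0.3
top left 119 x [22.  38.8 45.2] y [104.8 120.  133.1] z [100.8 115.1]
top right 121 x [35.5 39.7 45.3] y [-130.5 -114.6 -101.8] z [101.8 114.3]
arm 126 [ 27.8 161.3  96.7] [ 19.5 142.   90.6] [ 37.5 181.3  99. ]
knob 394 [-78.7 -46.1  99.8] [-42.9  -8.8 113.6]
cover L -13.3 105.7
cover R -12.1 104.7
cover Lo -11.5 103.3
cover Ro -13.4 104.8
PIN 32 [ 25.97728699 122.28832694 127.59860894]
scene left 169 x [22.7 39.  44.4] y [101.8 116.7 130.9] z [100.6 117.7]
scene right 223 x [34.6 40.9 44.3] y [-133.4 -120.4 -104.9] z [100.6 113.9]
arm 109 [ 28.4 161.1  96.7] [ 18.6 142.1  90.5] [ 36.1 180.6  98.9]
knob 450 [-80.3 -48.1  98. ] [-43.3 -11.2 113.3]
cover L -15.2 101.3
cover R -16.1 101.3
cover Lo -14.2 101.1
cover Ro -17.3 101.3
PIN 43 [ 26.26698302 119.50211544 125.74622424]
```

View pics/f.png

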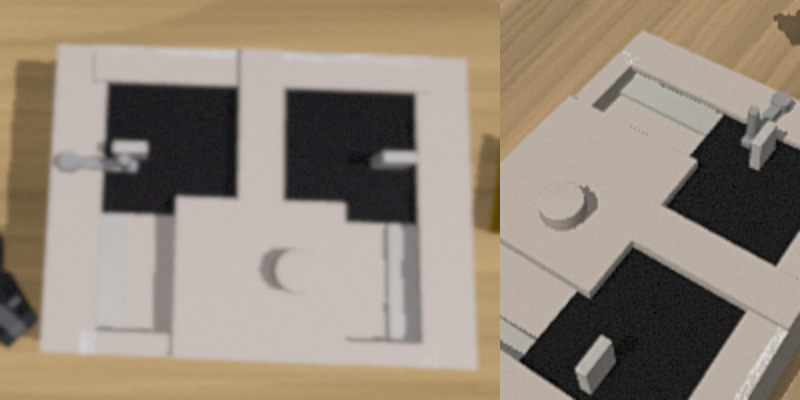

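The picture shows the latch arm lying straight across behind the left lug (about pixel 125,160), both lugs level, and the gripper clear.

```bash
python3 -c "
from cell import *
print(finish_job())"
```

```text
the job is handed in; nothing more can be done
None
```

The cover is closed, the latch is across behind the left lug, and I handed the job in after about 30 s of the 72 s allowed.

- **Closing:** I pushed the two lugs by turns, keeping one no more than about 8 mm ahead of the other. Both ends then stopped solid at 14 to 14.5 N, the highest push I read. Neither end moved further, and I pushed the right end a second time to confirm. Both lugs stand at about x 40 mm of the housing, level within about 0.5 mm.
- **Latch:** I swung it to about 1.55 rad by the finger position. After letting go, the camera puts the pin at about (26, 121) mm, which is roughly 1.53 rad and past the 1.3 needed. The arm sits just clear behind the left lug.
- **Last check:** the gripper was well clear and touching nothing, and I touched nothing else on the bench. The last two force readings were up to about 2 N, close to the sensor's noise.
- **Disagreement:** the top and scene cameras differ by 1 to 4 mm, roughly their calibration error or a little more. The lug position of about 40 mm is right at the low end of the expected 40 to 48 mm, so I relied on feeling the stop rather than on the cameras.

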